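# Snap the tube rotor onto the mini centrifuge and hold it down

### The arm

A 7-joint arm with a two-finger parallel gripper is mounted at the origin on the work surface. World frame = base frame: x ahead of the robot, y to its left, z up, the work surface at z = 0. Lengths are in m, angles in rad, forces in N, time in s.
With the tool pointing down it reaches from about 0.425 to 0.875 m from the base axis. Payload 4.7 kg.
Tool frame: the origin (TCP) lies midway between the tips of the shut fingers; the grasp point (between the pads) lies ctrl.grasp_offset behind it (ctrl.grasp_offset is the distance from the TCP to the grasp point, in m); z points along the fingers, y is the line along which they close (so a half turn about z gives the same grasp; the last joint's range is limited). The gripper opens to 87 mm and grips with 3 to 60 N. Pads are 19 mm wide; open, the fingers measure 117 mm over their backs; the gripper's body (75 mm by 190 mm) begins 51 mm behind the grasp point.
Start: joints at [1.318, 0.321, -0.07, 1.45, 0.023, 1.371, -0.057], TCP at [0.171, -0.627, 0.223] pointing down, gripper open.
Joint ranges: [-2.86, 2.86], [-0.3, 2.09], [-1.38, 1.24], [0.06, 2.45], [-1.56, 4.7], [0.09, 2.05], [-2.69, 2.69]. Speed limits (rad/s): [2.57, 2.57, 3.14, 3.14, 3.14, 3.14, 3.14].

### API

Orientations are given as a rotation vector (axis times angle).
In Python, from bench import ctrl gives the robot as it stands. The module is installed in compiled form; this text tells all that it offers.
- The arm moves only by the tool jog_arm, never from a script. Its argument "moves" is one flat list of numbers, 7 for each row, row after row: the shift along the tool's x, y, z in units of 30 cm (1.0 is 30 cm), then the turn, a rotation vector about the tool's x, y, z in units of 60 degrees (1.0 is 60 degrees), then the gripper's target within -1 to 1 (fully open at 1, half-way at 0, shut at -1). In form: [x, y, z, wx, wy, wz, fingers, x, y, z, wx, wy, wz, fingers, ...]. A call has exactly 8 rows; each row is the pose to reach, as a shift and turn from the pose commanded when the call began, along the tool's axes at that moment; what a row does not reach only later rows make up. A row lasts 1/8 s, in which the tool goes at most 62.5 mm and 10.7 degrees, less where a joint would pass 70% of its speed; a pose out of reach is approached as far as the arm can. A call with a number of a shift or a turn outside -1 to 1 is refused whole. A call with a gripper value outside its range is refused whole. The fingers move at their own pace and stop on an object; "newtons" is the grip in N (left out, the last holds). Time passes only in rows, so rows that repeat a pose let the fingers close, or fill a call up. It gives the time, the measured TCP pose, the force, the opening and the grip force at its end, in the units of the state.
- ctrl.get_state(): the state, without advancing time (a new reading comes with each control period).
- ctrl.get_image(name): name is "scene" or "top"; returns a dict with "pixels" (400x640x3 uint8, red, green, blue), "fx", "fy", "cx", "cy" (pixels), "dist" ([k1, k2, p1, p2, k3] as OpenCV has them; the pictures are not rectified), "xyz" and "rotation" of the camera in the world. Camera axes: x right, y up, looking along -z (the intrinsics and any distortion apply to the point x, -y, -z); pixel columns grow to the right and rows downward; lengths in m; the calibration is good to about 2 mm. A picture is of the moment at which its call begins. There is no depth.
- ctrl.close_job(): hands the job in; it is judged then, once.
The state is a dict: "time": time; "joint_positions": joint angles; "qd": joint speeds; "joint_torque": joint torques, N m; "position": TCP position; "tool_rot": TCP orientation; "ft_force": force on the tool from outside, world axes, zero at the start; "torque": the same for the moment, N m; "grip_width": opening from 0.0 (shut) to 1.0 (fully open); "grip_force": force on a finger pad.
Only numpy, scipy, OpenCV 4.12 (cv2) and the standard library are available. Lean on these libraries where they do the work, as an engineer would, in place of code of your own. Each camera call takes 0.05 s, during which the arm holds its last target. There are 200 camera calls.

### The job

Fit the black tube rotor with the green knob onto the upright drive spindle of the open mini centrifuge and press it straight down until it snaps past the three orange spring catches and sits fully home on the drive disc. Do not let go: keep pressing it down with a firm push of roughly 10 to 20 N and finish like that, still pressing. Leave the grey strip rotor, the tube rack and the white bottle where they stand.

Things in the scene. Friction and masses are not known exactly. Their poses are not given: they have to be found in the camera images.
- rotor: Loose round tube rotor, about 0.2 kg, standing upright: black body with a V-shaped rim (80 mm across at 8.7 mm height, 70 mm at 0 and 17.4 mm), then a shallow cone with eight tube holes up to 32 mm; on top a solid green knob, 28 mm diameter, from 32 to 68 mm height. Central bore from below, 14 mm diameter, 32 mm deep. Origin: centre of the underside; z: its axis, up. Any yaw fits.
- rotor_knob (a point): Centre of the green knob's gripping zone, on the rotor's axis 54 mm above the rotor's underside.
- seat: Flat aluminium drive disc, 60 mm diameter, in the middle of the centrifuge bowl. Origin: centre of its top face, 60 mm above the table, on the spindle axis; z up. Rotor home = its underside on this face (the origins meet). The steel spindle stands on it: 12 mm diameter up to 22 mm above the disc, then tapering to a 4 mm tip at 30 mm.
- centrifuge: White round mini centrifuge with a teal band, fixed, 190 mm in diameter, rim 82 mm above the table, bowl 146 mm across inside; teal lid open and leaning back on its +x side, control panel on its -x side. Origin: centre of its underside, on the spindle axis; z up.
- catch0 (a joint): Orange spring catch on the +x side of the spindle (centrifuge frame): m pushed radially outwards, 0 at rest, at most 0.0055. Its round nose (4 mm radius) lies 15.8 mm above the drive disc, its tip 37 mm from the axis at rest; the rotor's rim pushes it out by about 3 mm in passing.
- catch1 (a joint): The same, 120 degrees counter-clockwise seen from above. Snap: the rim meets the three noses with the rotor about 13 mm above home; the push needed rises to about 6 to 12 N between 10 and 8 mm; past about 7 mm the noses jump back in over the rim and the force drops suddenly. The rotor's own weight is not enough.
- catch2 (a joint): The same, 240 degrees counter-clockwise seen from above.
- strip_rotor: Bystander: loose flat grey rotor with white marks and a grey knob with a white band, 82 mm across, 58 mm high. Origin: centre of its underside.
- tube_rack: Bystander: loose blue rack, 70 x 160 mm, with green-capped sample tubes, 115 mm high. Origin: centre of its underside.
- wash_bottle: Bystander: loose white bottle with a blue cap, 60 mm in diameter, 150 mm high. Origin: centre of its underside.

How it is judged:
By the outcome, as a careful person would: the job done as asked, in the order asked, and still so for the second after the job is handed in, while the arm keeps its last pose, push and grip.
It also fails if it takes over 42 s, if anything falls off the work surface, if the arm or the gripper's body presses on something with over 40 N, if the wrist force passes 120 N, or if a joint passes its speed limit or range.

## Working session

There is one attempt and no reset: what is moved stays moved. The work goes in short steps, Python scripts to look and compute and a tool call to move; the robot and the scene stay as the last step left them, time stands still between calls to the robot, and variables do not carry over. Pictures are saved under pics/ and viewed, at most 10 in all, crops included, and the job is handed in when it is done.

Besides the shell and the picture viewer there is one more tool, called after "Request:" by a JSON object that holds its "api" and its "payload", one argument or row to a line. jog_arm: Moves the arm, as the interface text tells. Its arguments: {"type":"object","properties":{"moves":{"type":"array"},"newtons":{"type":"number"}},"required":["moves"]}

```bash
mkdir -p pics; cat > h.py <<'E'
import numpy as np, cv2
from bench import ctrl
from scipy.spatial.transform import Rotation as R
def rot(r):
    r=np.array(r,float)
    return r if r.shape==(3,3) else (R.from_quat(r).as_matrix() if r.size==4 else R.from_rotvec(r).as_matrix())
def K(im): return np.array([[im['fx'],0,im['cx']],[0,im['fy'],im['cy']],[0,0,1.]])
def ray(im,uv):
    p=cv2.undistortPoints(np.array(uv,float).reshape(-1,1,2),K(im),np.array(im['dist'],float)).reshape(-1,2)
    d=np.c_[p[:,0],-p[:,1],-np.ones(len(p))]
    return np.array(im['xyz']),d@rot(im['rotation']).T
def onplane(im,uv,z):
    o,d=ray(im,uv); return o+d*((z-o[2])/d[:,2])[:,None]
def proj(im,P):
    c=(np.atleast_2d(P)-np.array(im['xyz']))@rot(im['rotation'])
    c=c*[1,-1,-1]
    return cv2.projectPoints(c,np.zeros(3),np.zeros(3),K(im),np.array(im['dist'],float))[0].reshape(-1,2)
def save(im,n): cv2.imwrite('pics/'+n,im['pixels'][:,:,::-1])
E
python3 - <<'E'
from h import *
for n in('top','scene'):
    im=ctrl.get_image(n); save(im,n+'0.png'); print(n,im['xyz'],im['rotation'],im['fx'],im['dist'])
print(ctrl.get_state(),ctrl.grasp_offset)
E
```

```text
top [0.44300194 0.01188309 1.20195975] [ 0.06835111 -0.06838458 -1.59302361] 456.98911941556554 [-0.07682002  0.          0.          0.          0.        ]
scene [0.90072096 0.50783547 0.94725734] [0.25453668 0.7376696  2.39442558] 439.40909035086634 [-0.1184368  0.         0.         0.         0.       ]
{'time': 0.1, 'joint_positions': array([ 1.31811227,  0.32172624, -0.07007366,  1.45156661,  0.02258596,
        1.37078971, -0.05687912]), 'qd': array([ 0.0003146 , -0.00203603, -0.00077677, -0.00329993, -0.00038575,
        0.00013062, -0.00116516]), 'joint_torque': array([-5.99403156e-04, -4.92570662e+01, -4.05968819e-01, -3.13398600e+01,
       -6.39881683e-02,  3.94746987e-02,  3.41052089e-05]), 'position': array([ 0.17117985, -0.62653783,  0.22157866]), 'tool_rot': array([-3.11201642e+00, -4.17654565e-01,  4.85248306e-04]), 'ft_force': array([-0.94439918,  0.629382  ,  0.56756995]), 'torque': array([-0.02654204, -0.03273149,  0.00533926]), 'grip_force': 0.0, 'grip_width': 0.996382043371937} 0.0187
```

View pics/top0.png

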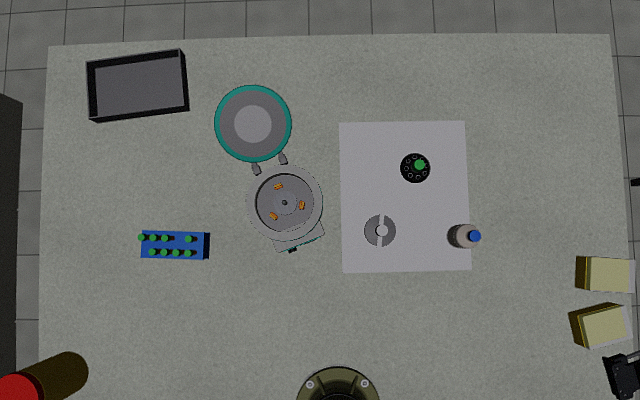

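View pics/scene0.png

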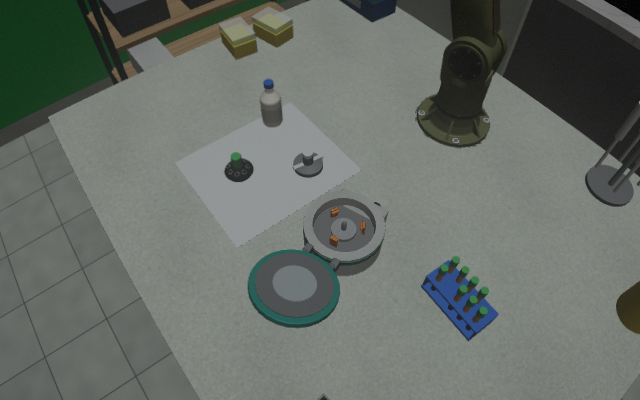

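The top view shows the rotor knob near (420,165), the spindle near (284,203) with the orange catches around it, the strip rotor at (380,231) and the bottle at (465,236). The scene view shows the knob at (236,158) and the spindle at (344,226).

```bash
cat > m.py <<'E'
from h import *
def blob(px,box,lo,hi):
    u0,v0,u1,v1=box; hsv=cv2.cvtColor(px[v0:v1,u0:u1],cv2.COLOR_RGB2HSV)
    m=cv2.inRange(hsv,lo,hi); n,l,s,c=cv2.connectedComponentsWithStats(m)
    return [(s[i,4],c[i]+[u0,v0]) for i in range(1,n) if s[i,4]>5], m
def tri(a,ua,b,ub):
    o1,d1=ray(a,ua);o2,d2=ray(b,ub);d1=d1[0];d2=d2[0]
    t=np.linalg.lstsq(np.c_[d1,-d2],o2-o1,rcond=None)[0]
    p,q=o1+t[0]*d1,o2+t[1]*d2; return (p+q)/2,np.linalg.norm(p-q)
E
python3 - <<'E'
from m import *
T=ctrl.get_image('top');S=ctrl.get_image('scene')
G=((40,90,40),(85,255,255));O=((3,120,80),(20,255,255))
kt=blob(T['pixels'],(400,145,440,190),*G)[0];ks=blob(S['pixels'],(215,140,260,185),*G)[0];print(kt,ks)
k=[max(x,key=lambda q:q[0])[1] for x in(kt,ks)]
print('knob',tri(T,k[0],S,k[1]), onplane(T,k[0],.062), onplane(S,k[1],.054))
for im,b in((T,(255,170,320,230)),(S,(310,195,380,255))):
    o=blob(im['pixels'],b,*O)[0]; print(o)
    c=np.array([q[1] for q in o]); P=onplane(im,c,.076); print(P,P.mean(0))
# black body disc in top
px=T['pixels'][140:195,390:445].max(2); m=(px<60).astype(np.uint8)
c=max(cv2.findContours(m,0,2)[0],key=cv2.contourArea); (x,y),r=cv2.minEnclosingCircle(cv2.convexHull(c)); print('body',x+390,y+140,r,onplane(T,[x+390,y+140],.0087))
cr=lambda im,b,s:cv2.resize(im['pixels'][b[1]:b[3],b[0]:b[2],::-1],None,fx=s,fy=s,interpolation=cv2.INTER_CUBIC)
a=cr(T,(240,160,330,255),4);b=cr(S,(295,180,395,275),4)
cv2.imwrite('pics/c1.png',np.hstack([a,b]))
# collect lid / strip / bottle positions
print('strip',onplane(T,[380,231],.02),'bottle',onplane(T,[474,236],.15),'lid',onplane(T,[[253,124],[215,124],[292,124]],.1))
E
```

```text
[(np.int32(94), array([418.9787234 , 164.05319149]))] [(np.int32(63), array([235.23809524, 156.34920635]))]
knob (array([ 0.62184878, -0.21960339,  0.06312476]), np.float64(0.0008888631111037777)) [[ 0.62166498 -0.21954884  0.062     ]] [[ 0.61928353 -0.22746373  0.054     ]]
[(np.int32(29), array([277.89655172, 186.27586207])), (np.int32(28), array([300.67857143, 204.67857143])), (np.int32(30), array([273.26666667, 215.16666667]))]
[[0.57181503 0.13599304 0.076     ]
 [0.52474234 0.0802523  0.076     ]
 [0.50036124 0.14842868 0.076     ]] [0.5323062  0.12155801 0.076     ]
[(np.int32(40), array([334.725, 210.725])), (np.int32(35), array([361.88571429, 225.05714286])), (np.int32(36), array([334.        , 237.88888889]))]
[[0.5259824  0.07898323 0.076     ]
 [0.50061326 0.14833265 0.076     ]
 [0.57323504 0.13571646 0.076     ]] [0.5332769  0.12101078 0.076     ]
body 414.61111068725586 167.7727279663086 14.871973037719727 [[ 0.620331   -0.21833628  0.0087    ]]
strip [[ 0.45586434 -0.11988776  0.02      ]] bottle [[ 0.43729432 -0.32312896  0.15      ]] lid [[0.72504693 0.1930048  0.1       ]
 [0.72777219 0.28745506 0.1       ]
 [0.72247928 0.09672508 0.1       ]]
```

View pics/c1.png

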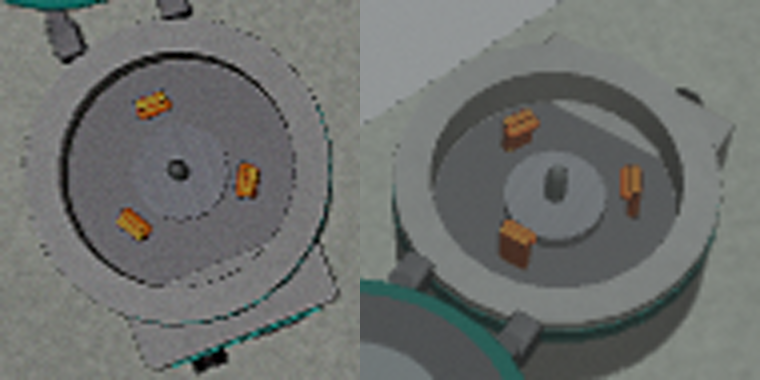

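```bash
cat > d.py <<'E'
from h import *
import sys
def delta(t):
    s=ctrl.get_state(); M=R.from_rotvec(s['tool_rot']).as_matrix()
    d=M.T@(np.array(t)-s['position']); print('tool units',(d/.3).round(4),'tilt',(M[:,2]).round(4),'x',M[:,0].round(3),'t',s['time'],'w',s['grip_width'],'pos',s['position'].round(4),'F',s['ft_force'].round(2))
if __name__=='__main__': delta([float(a) for a in sys.argv[1:4]])
E
python3 d.py .621 -.219 .2
python3 - <<'E'
from m import *
T=ctrl.get_image('top');S=ctrl.get_image('scene')
print(tri(T,[253,124],S,[294.5,284]),onplane(T,[284.2,202.2],.088),onplane(S,[295+195/4,180+172/4],.088))
E
```

```text
tool units [ 1.8045 -0.9156  0.0738] tilt [-4.0e-04  1.1e-03 -1.0e+00] x [ 0.965  0.264 -0.   ] t 0.2 w 1.0036702802754374 pos [ 0.1712 -0.6267  0.2219] F [-0.73 -0.77  0.38]
(array([0.72010983, 0.18982729, 0.11930817]), np.float64(1.2385544272395864e-05)) [[0.53088352 0.11975286 0.088     ]] [[0.53562276 0.12375576 0.088     ]]
```

Request:
{"api": "jog_arm", "payload": {
  "moves": [0.05, -0.025, 0, 0, 0, 0, 1, 0.16, -0.08, 0, 0, 0, 0, 1, 0.3, -0.15, 0, 0, 0, 0, 1, 0.44, -0.22, 0, 0, 0, 0, 1, 0.58, -0.29, 0, 0, 0, 0, 1, 0.72, -0.365, 0, 0, 0, 0, 1, 0.86, -0.435, 0, 0, 0, 0, 1, 1.0, -0.505, 0, 0, 0, 0, 1],
  "newtons": 40
}}

```text
time: 1.3
position: [0.4225, -0.3993, 0.2229]
tool_rot: [3.113, 0.42, 0.001]
ft_force: [0.5, -0.3, -0.6]
grip_width: 0.999
grip_force: 0.0
```

Request:
{"api": "jog_arm", "payload": {
  "moves": [0.14, -0.07, 0, 0, 0, 0, 1, 0.28, -0.14, 0, 0, 0, 0, 1, 0.42, -0.215, 0, 0, 0, 0, 1, 0.56, -0.285, 0, 0, 0, 0, 1, 0.68, -0.345, 0.02, 0, 0, 0, 1, 0.76, -0.385, 0.04, 0, 0, 0, 1, 0.8, -0.41, 0.07, 0, 0, 0, 1, 0.8, -0.41, 0.07, 0, 0, 0, 1]
}}

```text
time: 2.3
position: [0.6195, -0.2182, 0.2004]
tool_rot: [-3.112, -0.421, 0.003]
ft_force: [-0.2, -0.7, 0.4]
grip_width: 0.998
grip_force: 0.0
```

```bash
python3 d.py .621 -.219 .038; python3 - <<'E'
from h import *
im=ctrl.get_image('top');b=(340,110,500,260);T=cv2.resize(im['pixels'][b[1]:b[3],b[0]:b[2],::-1],None,fx=3,fy=3)
cv2.imwrite('pics/t2.png',T)
E
```

```text
tool units [0.005  0.0046 0.5413] tilt [-2.e-03  9.e-04 -1.e+00] x [ 0.964  0.266 -0.002] t 2.3 w 0.9975640766906035 pos [ 0.6195 -0.2182  0.2004] F [-0.19 -0.74  0.37]
```

View pics/t2.png

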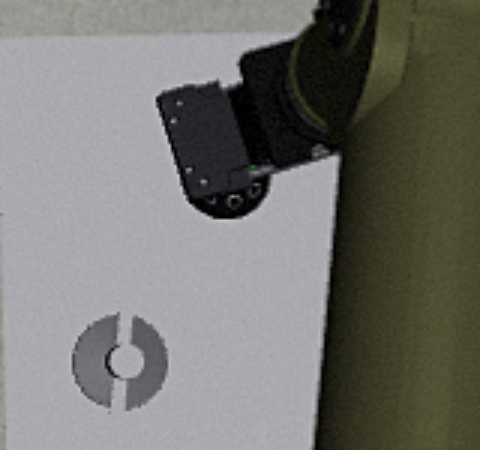

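The gripper sits over the rotor, with the arm's elbow to the right. I can't see the bottle in this view because the arm is above it, so I'll check that clearance in the scene view.

```bash
python3 - <<'E'
from h import *
im=ctrl.get_image('scene');b=(150,0,510,260)
cv2.imwrite('pics/s2.png',cv2.resize(im['pixels'][b[1]:b[3],b[0]:b[2],::-1],None,fx=2,fy=2))
E
```

```text
(no output)
```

View pics/s2.png

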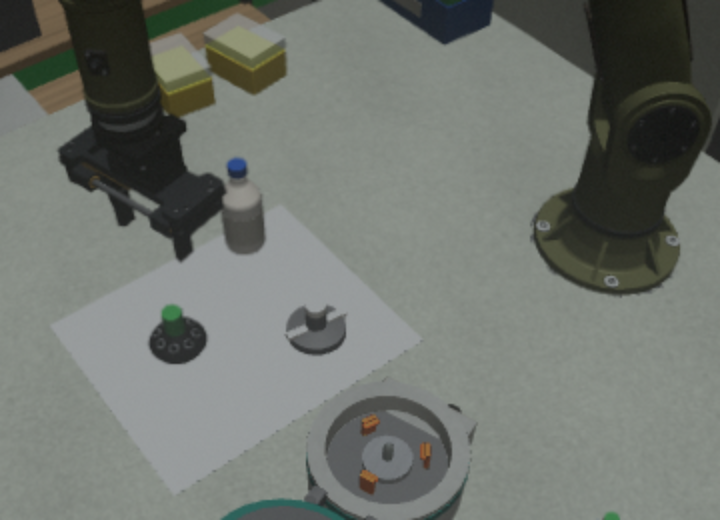

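The scene view shows the bottle standing clear of the arm, with the open fingers above the rotor. I'm descending now.

Request:
{"api": "jog_arm", "payload": {
  "moves": [0.005, 0.005, 0.06, 0, 0, 0, 1, 0.005, 0.005, 0.16, 0, 0, 0, 1, 0.005, 0.005, 0.26, 0, 0, 0, 1, 0.005, 0.005, 0.36, 0, 0, 0, 1, 0.005, 0.005, 0.44, 0, 0, 0, 1, 0.005, 0.005, 0.5, 0, 0, 0, 1, 0.005, 0.005, 0.54, 0, 0, 0, 1, 0.005, 0.005, 0.54, 0, 0, 0, 1]
}}

```text
time: 3.4
position: [0.6211, -0.221, 0.0387]
tool_rot: [-3.113, -0.417, 0.002]
ft_force: [0.5, 1.2, -0.4]
grip_width: 1.001
grip_force: 0.0
```

Request:
{"api": "jog_arm", "payload": {
  "moves": [0, 0, 0, 0, 0, 0, -1, 0, 0, 0, 0, 0, 0, -1, 0, 0, 0, 0, 0, 0, -1, 0, 0, 0, 0, 0, 0, -1, 0, 0, 0, 0, 0, 0, -1, 0, 0, 0, 0, 0, 0, -1, 0, 0, 0, 0, 0, 0, -1, 0, 0, 0, 0, 0, 0, -1],
  "newtons": 40
}}

```text
time: 4.4
position: [0.6217, -0.2207, 0.0395]
tool_rot: [-3.113, -0.418, 0.0]
ft_force: [-0.2, 0.3, 0.6]
grip_width: 0.309
grip_force: 40.0
```

```bash
python3 d.py .621 -.219 .2; python3 d.py .5325 .121 .2
```

```text
tool units [-0.0008 -0.0061 -0.535 ] tilt [-2.e-04  2.e-04 -1.e+00] x [ 0.965  0.264 -0.   ] t 4.4 w 0.30896868740516786 pos [ 0.6217 -0.2207  0.0395] F [-0.23  0.29  0.6 ]
tool units [ 0.0136 -1.1771 -0.5347] tilt [-2.e-04  2.e-04 -1.e+00] x [ 0.965  0.264 -0.   ] t 4.4 w 0.30896868740516786 pos [ 0.6217 -0.2207  0.0395] F [-0.23  0.29  0.6 ]
```

Request:
{"api": "jog_arm", "payload": {
  "moves": [0, 0, -0.05, 0, 0, 0, -1, 0, 0, -0.15, 0, 0, 0, -1, 0, 0, -0.28, 0, 0, 0, -1, 0, -0.08, -0.38, 0, 0, 0, -1, 0, -0.2, -0.46, 0, 0, 0, -1, 0, -0.34, -0.5, 0, 0, 0, -1, 0.005, -0.5, -0.53, 0, 0, 0, -1, 0.01, -0.66, -0.53, 0, 0, 0, -1]
}}

```text
time: 5.4
position: [0.5726, -0.0278, 0.2005]
tool_rot: [3.113, 0.417, 0.004]
ft_force: [-0.0, 0.0, -1.9]
grip_width: 0.308
grip_force: 40.0
```

Request:
{"api": "jog_arm", "payload": {
  "moves": [0, -0.14, 0, 0, 0, 0, -1, 0, -0.26, 0, 0, 0, 0, -1, 0, -0.36, 0, 0, 0, 0, -1, 0, -0.44, 0, 0, 0, 0, -1, 0, -0.49, 0, 0, 0, 0, -1, 0, -0.51, 0, 0, 0, 0, -1, 0, -0.51, 0, 0, 0, 0, -1, 0, -0.51, 0, 0, 0, 0, -1]
}}

```text
time: 6.4
position: [0.5324, 0.1172, 0.1984]
tool_rot: [3.113, 0.415, -0.0]
ft_force: [0.3, -0.4, -1.5]
grip_width: 0.305
grip_force: 40.0
```

```bash
python3 d.py .5325 .121 .135; python3 - <<'E'
from m import *
s=ctrl.get_state()['position']
T=ctrl.get_image('top');S=ctrl.get_image('scene')
print('exp axis at underside', proj(S,[s[0],s[1],s[2]-.039]),proj(T,[s[0],s[1],s[2]-.039]))
a=cv2.resize(T['pixels'][130:260,230:360,::-1],None,fx=3,fy=3);b=cv2.resize(S['pixels'][130:260,270:400,::-1],None,fx=3,fy=3)
cv2.imwrite('pics/t3.png',np.hstack([a,b]))
E
```

```text
tool units [ 0.0036 -0.0123  0.2115] tilt [-1.e-04 -6.e-04 -1.e+00] x [ 0.965  0.262 -0.   ] t 6.4 w 0.30512774165518036 pos [0.5324 0.1172 0.1984] F [ 0.26 -0.41 -1.51]
exp axis at underside [[344.52808647 202.93195113]] [[282.25942362 199.12311014]]
```

View pics/t3.png

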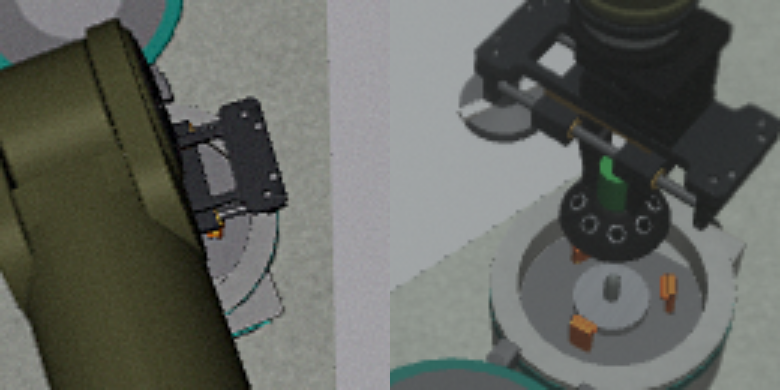

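Both views show the rotor held upright over the bowl. In the scene view its axis is at column ≈344.7 and the spindle's at ≈344, so they line up. I'm descending in stages.

Request:
{"api": "jog_arm", "payload": {
  "moves": [0.003, -0.012, 0.03, 0, 0, 0, -1, 0.003, -0.013, 0.08, 0, 0, 0, -1, 0.003, -0.013, 0.13, 0, 0, 0, -1, 0.003, -0.013, 0.17, 0, 0, 0, -1, 0.003, -0.013, 0.2, 0, 0, 0, -1, 0.003, -0.013, 0.2, 0, 0, 0, -1, 0.003, -0.013, 0.2, 0, 0, 0, -1, 0.003, -0.013, 0.2, 0, 0, 0, -1]
}}

```text
time: 7.5
position: [0.5323, 0.1226, 0.1391]
tool_rot: [3.114, 0.418, 0.002]
ft_force: [0.3, -0.1, -1.5]
grip_width: 0.31
grip_force: 40.0
```

```bash
python3 d.py .5328 .1213 .115
```

```text
tool units [0.0002 0.0045 0.0805] tilt [ 0.0012  0.     -1.    ] x [0.965 0.264 0.001] t 7.5 w 0.3101660832747856 pos [0.5323 0.1226 0.1391] F [ 0.35 -0.14 -1.53]
```

Request:
{"api": "jog_arm", "payload": {
  "moves": [0, 0.002, 0.01, 0, 0, 0, -1, 0, 0.003, 0.02, 0, 0, 0, -1, 0, 0.003, 0.03, 0, 0, 0, -1, 0, 0.003, 0.04, 0, 0, 0, -1, 0, 0.003, 0.05, 0, 0, 0, -1, 0, 0.003, 0.06, 0, 0, 0, -1, 0, 0.003, 0.06, 0, 0, 0, -1, 0, 0.003, 0.06, 0, 0, 0, -1]
}}

```text
time: 8.5
position: [0.5322, 0.1216, 0.1206]
tool_rot: [3.114, 0.418, 0.0]
ft_force: [0.7, -0.5, -1.4]
grip_width: 0.316
grip_force: 40.0
```

```bash
python3 d.py .5328 .1213 .099;python3 d.py .5328 .1213 .099; python3 - <<'E'
from m import *
s=ctrl.get_state();print(s['torque'])
S=ctrl.get_image('scene');cv2.imwrite('pics/s4.png',cv2.resize(S['pixels'][150:270,280:410,::-1],None,fx=4,fy=4))
E
```

```text
tool units [0.0017 0.0016 0.0719] tilt [ 1.e-04 -0.e+00 -1.e+00] x [0.965 0.264 0.   ] t 8.5 w 0.3164857994909343 pos [0.5322 0.1216 0.1206] F [ 0.72 -0.51 -1.37]
tool units [0.0017 0.0016 0.0719] tilt [ 1.e-04 -0.e+00 -1.e+00] x [0.965 0.264 0.   ] t 8.5 w 0.3164857994909343 pos [0.5322 0.1216 0.1206] F [ 0.72 -0.51 -1.37]
[ 0.05644032 -0.00392503 -0.02622117]
```

View pics/s4.png

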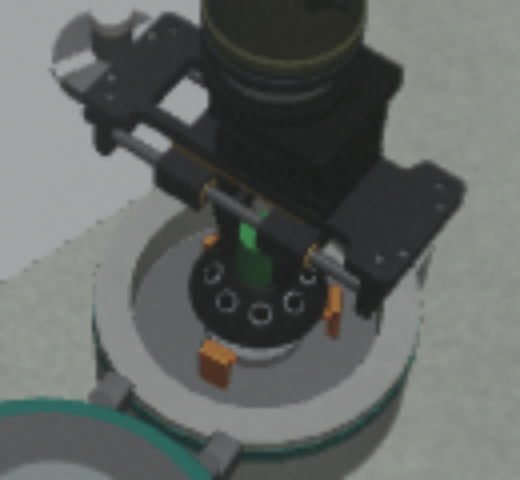

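The rotor is threaded on the spindle and centred among the catches, with no contact force. I'm pressing on.

Request:
{"api": "jog_arm", "payload": {
  "moves": [0, 0, 0.006, 0, 0, 0, -1, 0, 0, 0.012, 0, 0, 0, -1, 0, 0, 0.018, 0, 0, 0, -1, 0, 0, 0.024, 0, 0, 0, -1, 0, 0, 0.03, 0, 0, 0, -1, 0, 0, 0.034, 0, 0, 0, -1, 0, 0, 0.036, 0, 0, 0, -1, 0, 0, 0.036, 0, 0, 0, -1],
  "newtons": 60
}}

```text
time: 9.55
position: [0.5328, 0.1216, 0.1106]
tool_rot: [3.113, 0.418, 0.002]
ft_force: [-0.4, -0.8, 4.9]
grip_width: 0.308
grip_force: 60.0
```

Request:
{"api": "jog_arm", "payload": {
  "moves": [0, 0, 0.003, 0, 0, 0, -1, 0, 0, 0.006, 0, 0, 0, -1, 0, 0, 0.009, 0, 0, 0, -1, 0, 0, 0.012, 0, 0, 0, -1, 0, 0, 0.012, 0, 0, 0, -1, 0, 0, 0.012, 0, 0, 0, -1, 0, 0, 0.012, 0, 0, 0, -1, 0, 0, 0.012, 0, 0, 0, -1]
}}

```text
time: 10.55
position: [0.533, 0.1216, 0.1071]
tool_rot: [3.113, 0.418, 0.003]
ft_force: [0.2, -1.6, 5.4]
grip_width: 0.307
grip_force: 60.0
```

Request:
{"api": "jog_arm", "payload": {
  "moves": [0, 0, 0.003, 0, 0, 0, -1, 0, 0, 0.006, 0, 0, 0, -1, 0, 0, 0.009, 0, 0, 0, -1, 0, 0, 0.012, 0, 0, 0, -1, 0, 0, 0.012, 0, 0, 0, -1, 0, 0, 0.012, 0, 0, 0, -1, 0, 0, 0.012, 0, 0, 0, -1, 0, 0, 0.012, 0, 0, 0, -1]
}}

```text
time: 11.55
position: [0.5317, 0.1214, 0.1019]
tool_rot: [3.114, 0.418, -0.002]
ft_force: [2.1, 0.3, -6.7]
grip_width: 0.311
grip_force: 60.0
```

Request:
{"api": "jog_arm", "payload": {
  "moves": [0, 0, 0.003, 0, 0, 0, -1, 0, 0, 0.006, 0, 0, 0, -1, 0, 0, 0.009, 0, 0, 0, -1, 0, 0, 0.01, 0, 0, 0, -1, 0, 0, 0.01, 0, 0, 0, -1, 0, 0, 0.01, 0, 0, 0, -1, 0, 0, 0.01, 0, 0, 0, -1, 0, 0, 0.01, 0, 0, 0, -1]
}}

```text
time: 12.55
position: [0.5323, 0.1217, 0.0996]
tool_rot: [-3.114, -0.418, -0.0]
ft_force: [0.9, 0.1, -2.0]
grip_width: 0.306
grip_force: 60.0
```

Request:
{"api": "jog_arm", "payload": {
  "moves": [0, 0, 0.002, 0, 0, 0, -1, 0, 0, 0.004, 0, 0, 0, -1, 0, 0, 0.004, 0, 0, 0, -1, 0, 0, 0.004, 0, 0, 0, -1, 0, 0, 0.004, 0, 0, 0, -1, 0, 0, 0.004, 0, 0, 0, -1, 0, 0, 0.004, 0, 0, 0, -1, 0, 0, 0.004, 0, 0, 0, -1]
}}

```text
time: 13.55
position: [0.5324, 0.1218, 0.0994]
tool_rot: [3.113, 0.418, 0.001]
ft_force: [-1.0, -0.1, 6.1]
grip_width: 0.307
grip_force: 60.0
```

Request:
{"api": "jog_arm", "payload": {
  "moves": [0, 0, 0.002, 0, 0, 0, -1, 0, 0, 0.003, 0, 0, 0, -1, 0, 0, 0.003, 0, 0, 0, -1, 0, 0, 0.003, 0, 0, 0, -1, 0, 0, 0.003, 0, 0, 0, -1, 0, 0, 0.003, 0, 0, 0, -1, 0, 0, 0.003, 0, 0, 0, -1, 0, 0, 0.003, 0, 0, 0, -1]
}}

```text
time: 14.55
position: [0.5325, 0.1219, 0.0994]
tool_rot: [3.113, 0.418, 0.001]
ft_force: [-3.7, -1.6, 11.9]
grip_width: 0.307
grip_force: 60.0
```

Request:
{"api": "jog_arm", "payload": {
  "moves": [0, 0, 0.0015, 0, 0, 0, -1, 0, 0, 0.0015, 0, 0, 0, -1, 0, 0, 0.0015, 0, 0, 0, -1, 0, 0, 0.0015, 0, 0, 0, -1, 0, 0, 0.0015, 0, 0, 0, -1, 0, 0, 0.0015, 0, 0, 0, -1, 0, 0, 0.0015, 0, 0, 0, -1, 0, 0, 0.0015, 0, 0, 0, -1]
}}

```text
time: 15.55
position: [0.5326, 0.1219, 0.0994]
tool_rot: [3.113, 0.418, 0.002]
ft_force: [-3.9, -1.4, 12.8]
grip_width: 0.305
grip_force: 60.0
```

```bash
python3 - <<'E'
from m import *
S=ctrl.get_image('scene');cv2.imwrite('pics/s5.png',cv2.resize(S['pixels'][150:270,280:410,::-1],None,fx=4,fy=4))
for i in range(4): print(ctrl.get_state()['ft_force'],ctrl.get_state()['position']); ctrl.get_image('top')
E
```

```text
[-4.2104092  -1.50825975 12.9393355 ] [0.53263212 0.12189042 0.09937936]
[-4.94886706 -1.11526601 14.11819345] [0.53261205 0.12191127 0.09935498]
[-3.99387399 -1.31731475 13.05954371] [0.53259128 0.12190214 0.0993372 ]
[-4.67546736 -2.03452421 13.75608915] [0.53261504 0.12188064 0.09935732]
```

View pics/s5.png

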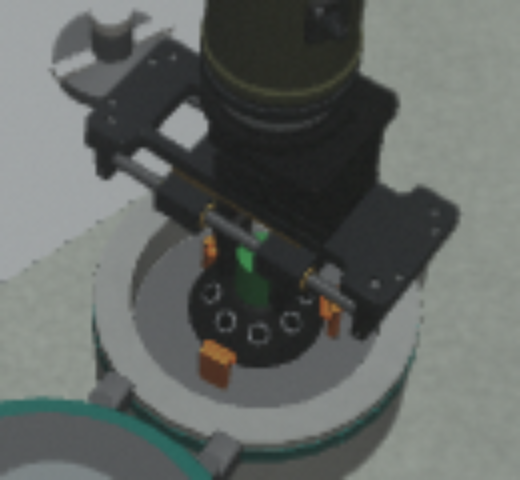

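The rotor is seated below the catch noses with the drive disc hidden. It pushes steadily at about 13.5 N measured, or about 15 N on the seat once its weight is added.

```bash
python3 -c "
from bench import ctrl
print(ctrl.close_job())"
```

```text
the job is handed in; nothing more can be done
None
```

The rotor is snapped past the three catches and sits fully home on the drive disc; I handed the job in at about 16 s with the gripper still pressing it down at about 13–15 N, and moved none of the bystanders.

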